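# Put the print-bench tools back on their outlines

## Robot

A 7-joint arm with a two-finger parallel gripper is mounted at the origin on the work surface. World frame = base frame: x ahead of the robot, y to its left, z up, the work surface at z = 0. Lengths are in m, angles in rad, forces in N, time in s.
With the tool pointing down it reaches from about 0.35 to 0.9 m from the base axis. Payload 8.1 kg.
Tool frame: the origin (TCP) lies midway between the tips of the shut fingers; the grasp point (between the pads) lies arm.grip_point_offset behind it (arm.grip_point_offset is the distance from the TCP to the grasp point, in m); y points along the fingers, z is the direction in which the jaws open and shut, and the axes are right-handed (so a half turn about y gives the same grasp; the last joint's range is limited). The gripper opens to 92 mm and grips with 3 to 60 N. Pads are 19 mm wide; open, the fingers measure 130 mm over their backs; the gripper's body (75 mm by 190 mm) begins 47 mm behind the grasp point.
Start: joints at [1.139, 0.434, 0.025, 1.573, -0.012, 1.134, -0.075], TCP at [0.202, -0.592, 0.227] pointing down, gripper open.
Joint ranges: [-2.62, 2.62], [-0.44, 2.09], [-1.27, 1.32], [0.08, 2.57], [-1.32, 4.46], [0.12, 2], [-2.74, 2.74]. Speed limits (rad/s): [2.22, 2.22, 3.01, 3.01, 3.14, 3.14, 3.14].

## Interface

Orientations are given as a rotation vector (axis times angle).
In Python, from cell import arm, get_image, camera_info gives the robot as it stands.
- The arm moves only by the tool carry_out, never from a script. Its argument "steps" is one flat list of numbers, 5 for each row, row after row: the opening, from 0 (shut) to 1 (fully open), then the shift along the world's x, y, z in units of 0.1 m (1.0 is 0.1 m), then the turn about the world's z in units of 45 degrees (1.0 is 45 degrees). In form: [hand, dx, dy, dz, spin, hand, dx, dy, dz, spin, ...]. A call has 1 to 12 rows; each row is the pose to reach, as a shift and turn from the pose commanded when the call began; what a row does not reach only later rows make up. A row lasts 1/10 s, in which the tool goes at most 50 mm and 8.59 degrees, less where a joint would pass 70% of its speed; a pose out of reach is approached as far as the arm can. A call with a number of a shift or a turn outside -1 to 1 is refused whole. A call with a gripper value outside its range is refused whole. The fingers move at their own pace and stop on an object; "grip_force" is the grip in N (left out, the last holds). Time passes only in rows, so rows that repeat a pose let the fingers close. It gives the time, the measured TCP pose, the force and the opening at its end, in the units of the state.
- arm.observe(): the state, without advancing time (a new reading comes with each control period).
- get_image(name): name is "side" or "top"; returns (picture, depth): 480x640x3 uint8, red, green, blue; 480x640 float32, m along the optical axis (not along the pixel's ray), 0 where there is no reading.
- camera_info(name): a dict with "fovy" (degrees; the focal length in pixels is half the picture's height over the tangent of half this angle, whatever the lens; pixels are square), "cx", "cy" (the principal point, pixels), "R" (3x3) and "t" (3): a world point X has camera coordinates R X + t. Camera axes: x right, y down, z forward; pixel columns grow to the right and rows downward; lengths in m; the calibration is good to about 2 mm. A picture is of the moment at which its call begins. camera_info takes no time and is no camera call.
- arm.sign_off(): hands the job in, once; it reports no verdict.
The state is a dict: "clock": time; "joints": joint angles; "dq": joint speeds; "joint_efforts": joint torques, N m; "position": TCP position; "ee_rot": TCP orientation; "force": force on the tool from outside, world axes, zero at the start; "ft_torque": the same for the moment, N m; "width": opening from 0.0 (shut) to 1.0 (fully open).
Only numpy, scipy, OpenCV 4.12 (cv2) and the standard library are available. Lean on these libraries where they do the work, as an engineer would, in place of code of your own. Each camera call takes 0.05 s, during which the arm holds its last target. There are 200 camera calls.

## Task

The print run is over: put the two squeegees and the two closed ink tubs back on their storage boards. Each goes on the one board whose black outline has its shape and size: squeegees lying flat, lined up along their outline (blade to either side), tubs upright, each centred on its outline. Set things down rather than drop them, and leave the roll of tape and the cleaner bottle where they are.

Things in the scene. Friction and masses are not known exactly. Their poses are not given: they have to be found in the camera images.
- long_squeegee: The longer squeegee. Lies flat, 130 x 50 x 28 high (mm): wooden handle bar 26 wide with a pale amber blade 24 wide out of one side, 10 to 18 mm above the underside. Rigid, 0.07 to 0.25 kg. Origin: centre of the 130 x 50 rectangle, underside. x along its length, y across towards the blade, z up. Grip across the 50 mm width, fingertips 3 to 9 mm above the underside.
- short_squeegee: The shorter squeegee. Lies flat, 80 x 50 x 28 high (mm): wooden handle bar 26 wide with a pale amber blade 24 wide out of one side, 10 to 18 mm above the underside. Rigid, 0.07 to 0.25 kg. Origin: centre of the 80 x 50 rectangle, underside. x along its length, y across towards the blade, z up. Grip across the 50 mm width, fingertips 3 to 9 mm above the underside.
- wide_tub: The wider tub. Upright white closed ink tub, plain cylinder 64 mm in diameter and 57 mm high, rigid, 0.07 to 0.32 kg. Origin: centre of the underside, z up.
- narrow_tub: The narrower tub. Upright white closed ink tub, plain cylinder 40 mm in diameter and 57 mm high, rigid, 0.07 to 0.32 kg. Origin: centre of the underside, z up.
- long_board: Plywood board lying fixed on the bench, 150 x 76 mm, 5 mm thick, with a flat black rectangle 136 x 56 (the long squeegee's outline, 3 mm larger all round) in its middle (no rim, nothing to insert into). Origin: centre of the board at its underside on the bench; the top face is 5 mm higher, z up. x runs along the outline's long side.
- short_board: Plywood board lying fixed on the bench, 100 x 76 mm, 5 mm thick, with a flat black rectangle 86 x 56 (the short squeegee's outline, 3 mm larger all round) in its middle (no rim, nothing to insert into). Origin: centre of the board at its underside on the bench; the top face is 5 mm higher, z up. x runs along the outline's long side.
- wide_round_board: Plywood board lying fixed on the bench, 90 x 90 mm, 5 mm thick, with a flat black disc 70 in diameter (the wide tub's outline, 3 mm larger all round) in its middle (no rim, nothing to insert into). Origin: centre of the board at its underside on the bench; the top face is 5 mm higher, z up. 
- narrow_round_board: Plywood board lying fixed on the bench, 90 x 90 mm, 5 mm thick, with a flat black disc 46 in diameter (the narrow tub's outline, 3 mm larger all round) in its middle (no rim, nothing to insert into). Origin: centre of the board at its underside on the bench; the top face is 5 mm higher, z up. 
- tape_roll: Bystander: loose roll of pale tape lying flat to the robot's left, 80 mm outside diameter, 24 mm high; origin at the centre of its underside.
- cleaner_bottle: Bystander: loose white bottle with a black cap, 64 mm in diameter, 160 mm high, standing to the robot's right; origin at the centre of its underside.
There are look-alikes about, which are no part of the job. What is shaped like the narrow_round_board but red is not meant.

How it is judged:
At the end, for the whole second after the job is handed in: Both squeegees lie flat on their own boards, centre within 12 mm of the outline's centre and within 0.2 rad of its long side (either way round); both tubs stand upright on their own boards within 12 mm of the outline's centre; all four rest on the board's top, at rest (horizontal distance between long_squeegee and long_board below 0.012 m and z of long_squeegee in the frame of long_board between 0.002 and 0.009 m and angle between each of long_squeegee, short_squeegee, wide_tub, narrow_tub's own z axis and vertical below 0.1 rad and linear speed of each of long_squeegee, short_squeegee, wide_tub, narrow_tub below 0.02 m/s and angular speed of each of long_squeegee, short_squeegee, wide_tub, narrow_tub below 0.2 rad/s and angle between the x axis of long_squeegee and the x axis of long_board, either way round below 0.2 rad and horizontal distance between short_squeegee and short_board below 0.012 m and z of short_squeegee in the frame of short_board between 0.002 and 0.009 m and angle between the x axis of short_squeegee and the x axis of short_board, either way round below 0.2 rad and horizontal distance between wide_tub and wide_round_board below 0.012 m and z of wide_tub in the frame of wide_round_board between 0.002 and 0.009 m and horizontal distance between narrow_tub and narrow_round_board below 0.012 m and z of narrow_tub in the frame of narrow_round_board between 0.002 and 0.009 m); the robot touches nothing.
It fails at once if a squeegee or tub is dropped (falls free of the fingers faster than 0.7 m/s, as from more than 25 mm) ((linear speed of long_squeegee above 0.7 m/s and contact force between long_squeegee and the fingers below 0.05 N) or (linear speed of short_squeegee above 0.7 m/s and contact force between short_squeegee and the fingers below 0.05 N) or (linear speed of wide_tub above 0.7 m/s and contact force between wide_tub and the fingers below 0.05 N) or (linear speed of narrow_tub above 0.7 m/s and contact force between narrow_tub and the fingers below 0.05 N)).
It fails at once if the tape roll is pushed or lifted more than 25 mm from where it stood (distance of tape_roll from where it was at the start of the episode above 0.025 m).
It fails at once if the cleaner bottle is pushed or lifted more than 25 mm from where it stood (distance of cleaner_bottle from where it was at the start of the episode above 0.025 m).
It also fails if it takes over 99 s, if anything falls off the work surface, if the arm or the gripper's body presses on something with over 40 N, if the wrist force passes 120 N, or if a joint passes its speed limit or range.

## Working session

There is one attempt and no reset: what is moved stays moved. The work goes in short steps, Python scripts to look and compute and a tool call to move; the robot and the scene stay as the last step left them, time stands still between calls to the robot, and variables do not carry over. Pictures are saved under pics/ and viewed, about 12 in all and at most 16, crops included, and the job is handed in when it is done.

Besides the shell and the picture viewer there is one more tool, called after "Call:" as name(argument=value, ...) on one line, values as JSON. carry_out: Moves the arm, as the interface text tells. Shifts and turns lie within -1 to 1; 1 stands for 0.1 m of shift or 45 degrees of turn. Its arguments: {"type":"object","properties":{"steps":{"type":"array","items":{"type":"number"}},"grip_force":{"type":"number"}},"required":["steps"]}

```bash
ls; mkdir -p pics; python3 - <<'E'
from cell import arm,get_image,camera_info
import cv2,numpy as np
for n in("top","side"):
    im,d=get_image(n); cv2.imwrite(f"pics/{n}0.png",im[:,:,::-1]); np.savez(f"pics/{n}0.npz",im=im,d=d)
    c=camera_info(n); print(n,c['fovy'],c['cx'],c['cy'],np.round(c['R'],3).tolist(),np.round(c['t'],3).tolist())
print(arm.observe(), arm.grip_point_offset)
E
```

```text
pics
top 56.501771994760105 321.93514802077635 239.4288825954044 [[-0.008, -1.0, -0.0], [-0.993, 0.008, -0.115], [0.115, -0.001, -0.993]] [-0.004, 0.649, 0.927]
side 43.93120743932272 318.88445583847033 227.48392782552096 [[-0.74, -0.672, 0.006], [-0.459, 0.499, -0.735], [0.491, -0.547, -0.678]] [0.457, 0.341, 1.199]
{'clock': 0.1, 'joints': array([ 1.13942353,  0.4351787 ,  0.02497537,  1.57396962, -0.01159887,
        1.13399322, -0.0751132 ]), 'dq': array([ 0.0012597 , -0.00353369, -0.00077525, -0.00180857, -0.00163983,
        0.00078068, -0.001472  ]), 'joint_efforts': array([ 4.03298327e-03, -6.69130969e+01,  9.88321714e-01, -3.15149367e+01,
       -6.05589570e-02,  3.74049169e-02,  9.50584081e-05]), 'position': array([ 0.20160945, -0.59112626,  0.2260218 ]), 'ee_rot': array([-0.33928403,  2.04502014, -2.04220768]), 'force': array([-0.21486131,  0.69650732,  0.75456018]), 'ft_torque': array([-0.00338797, -0.04817824, -0.00126939]), 'width': 0.9998791792487253} 0.0188
```

View pics/top0.png

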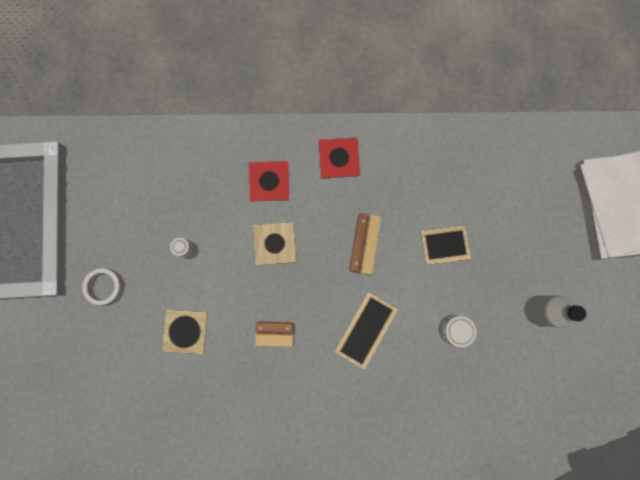

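View pics/side0.png

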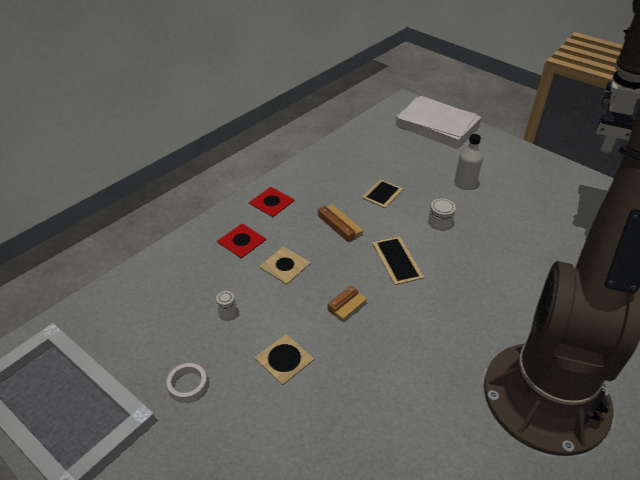

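Top view: long squeegee (366,244), short squeegee (275,334), narrow tub (179,247), wide tub (460,332). Boards are long (366,330), short (446,245) and wide round (184,332).
Narrow-round candidates are wooden (275,243), red (269,181) and red (339,158). The wooden one is meant, because red is excluded. I'll measure and check a crop.

```bash
cat > h.py <<'E'
import numpy as np,cv2
from cell import get_image,camera_info
def cam(n):
    c=camera_info(n);R=np.array(c['R']);t=np.array(c['t']);f=240/np.tan(np.radians(c['fovy'])/2)
    return R,t,f,c['cx'],c['cy']
def ray(n,uv,h):
    "pixels (N,2) -> world points on plane z=h"
    R,t,f,cx,cy=cam(n);uv=np.atleast_2d(uv).astype(float)
    d=np.c_[(uv[:,0]-cx)/f,(uv[:,1]-cy)/f,np.ones(len(uv))]@R
    o=-R.T@t
    return o+d*((h-o[2])/d[:,2])[:,None]
def cloud(n,d):
    R,t,f,cx,cy=cam(n);v,u=np.mgrid[:480,:640]
    P=np.stack([(u-cx)/f*d,(v-cy)/f*d,d],-1)
    return (P-t)@R
def masks(im):
    hsv=cv2.cvtColor(im,cv2.COLOR_RGB2HSV).astype(int);H,S,V=hsv[...,0],hsv[...,1],hsv[...,2]
    return dict(black=V<62,brown=(S>90)&(H<13)&(V>50)&(V<150),amber=(S>70)&(H>=13)&(H<25)&(V>110))
def blob(m,uv,r=45):
    "connected component of mask nearest uv, filled"
    n,l,s,c=cv2.connectedComponentsWithStats(m.astype(np.uint8))
    ok=[i for i in range(1,n) if s[i,4]>60 and np.hypot(*(c[i]-uv))<r]
    i=min(ok,key=lambda i:np.hypot(*(c[i]-uv)));return l==i
def rect(n,m,h):
    "centre, size, long-axis angle of blob on plane z=h"
    v,u=np.nonzero(m);p=ray(n,np.c_[u,v],h)[:,:2]
    mean=p.mean(0);r=cv2.minAreaRect((p*1000).astype(np.float32))
    w,v=np.linalg.eigh(np.cov((p-mean).T));a=np.degrees(np.arctan2(v[1,1],v[0,1]))
    return np.round(mean*1000,1),np.round(r[0],1),np.round(r[1],1),round((a+90)%180-90,1)
E
cat > m.py <<'E'
from h import *
for n,pts in dict(top=dict(long_board=(366,330),short_board=(446,245),wide_rb=(184,332),narrow_rb=(275,243),longS=(366,244),shortS=(275,334)),
 side=dict(long_board=(398,260),short_board=(383,193),wide_rb=(285,358),narrow_rb=(285,264),longS=(340,222),shortS=(346,303))).items():
    z=np.load(f"pics/{n}0.npz");im,d=z['im'],z['d'];M=masks(im)
    for k,p in pts.items():
        try:
            if k.endswith('S'):
                if n=='top':
                    print(n,k,'brown',rect(n,blob(M['brown'],p,25),.028),'amber',rect(n,blob(M['amber'],p,25),.018))
            else: print(n,k,rect(n,blob(M['black'],p,15),.005))
        except Exception as e: print(n,k,e)
    C=cloud(n,d)
    for k,p in (dict(narrow=(179,247),wide=(460,332),tape=(101,287),bottle=(565,313)) if n=='top' else dict(narrow=(226,299),wide=(442,207))).items():
        w=np.zeros((480,640),bool);w[p[1]-30:p[1]+30,p[0]-32:p[0]+32]=1
        m=w&(d>0)&(C[...,2]>(.047 if k!='tape' else .014));q=C[m]
        (c,r)=cv2.minEnclosingCircle((q[:,:2]*1000).astype(np.float32))
        top=q[:,2]>np.percentile(q[:,2],90)-.006; print(n,k,m.sum(),np.round(q[:,2].max(),4),np.round(c,1),round(2*r,1),'mean',np.round(q[:,:2].mean(0)*1000,1))
z=np.load("pics/top0.npz");im=z['im'];C=cloud('top',z['d']);print('bench z',np.median(C[260:300,200:250,2]))
for p in((366,244),(275,334)): print('z',p,np.round(C[p[1]-3:p[1]+4,p[0]-25:p[0]+25:4,2].mean(0),3))
cv2.imwrite('pics/crop.png',cv2.resize(im[130:370,150:490,::-1],None,fx=2.3,fy=2.3,interpolation=cv2.INTER_CUBIC))
E
python3 m.py
```

```text
top long_board (array([ 452.5, -103.9]), array([ 452.7, -104.2]), array([ 49.8, 129.9]), np.float64(-30.9))
top short_board (array([ 639.1, -285. ]), array([ 639.1, -285. ]), array([50.2, 79.3]), np.float64(-82.8))
top wide_rb (array([452.9, 292.8]), array([453. , 293.1]), array([62.6, 61.1]), np.float64(5.7))
top narrow_rb (array([645.5,  97. ]), array([645.5,  96.4]), array([38. , 35.9]), np.float64(-84.0))
top longS brown (array([618. , -90.7]), array([618.6, -89.9]), array([17.4, 76.4]), np.float64(-4.5)) amber (array([ 637.8, -108.7]), array([ 641.6, -104. ]), array([ 49.7, 130.5]), np.float64(-12.8))
top shortS brown (array([457.9,  88.4]), array([460.6,  94.2]), array([76.7, 21. ]), np.float64(-85.6)) amber (array([436.3,  95.9]), array([437.6,  96.3]), array([79.6, 27.4]), np.float64(88.9))
top narrow 298 0.0621 [634.5 293.1] 40.1 mean [633.9 292. ]
top wide 784 0.0632 [ 453.5 -292.9] 64.1 mean [ 453.5 -292.3]
top tape 593 0.0298 [553.  471.6] 82.4 mean [552.3 470.2]
top bottle 1290 0.1648 [ 493.5 -479.3] 63.5 mean [ 494.8 -467.7]
side long_board (array([ 449.7, -105.2]), array([ 451.3, -106.5]), array([ 54.7, 135.6]), np.float64(-31.0))
side short_board (array([ 638.1, -287.6]), array([ 637.9, -288.3]), array([52.9, 84.2]), np.float64(-82.9))
side wide_rb (array([452.3, 290.9]), array([452.7, 290.8]), array([67.9, 67.1]), np.float64(-41.8))
side narrow_rb (array([644.4,  94.7]), array([644.2,  95.2]), array([41.9, 40.7]), np.float64(-56.7))
side narrow 242 0.0641 [631.9 291.6] 44.7 mean [630.9 293.8]
side wide 385 0.0648 [ 458.9 -362.9] 205.7 mean [ 449.8 -293.6]
bench z 0.0007075231820934092
z (366, 244) [ 0.002 -0.001  0.001  0.021  0.028  0.028  0.023  0.018  0.018 -0.
  0.001 -0.    -0.   ]
z (275, 334) [ 0.001  0.002  0.024  0.024  0.024  0.025  0.024  0.023  0.024  0.025
  0.024  0.    -0.   ]
```

View pics/crop.png

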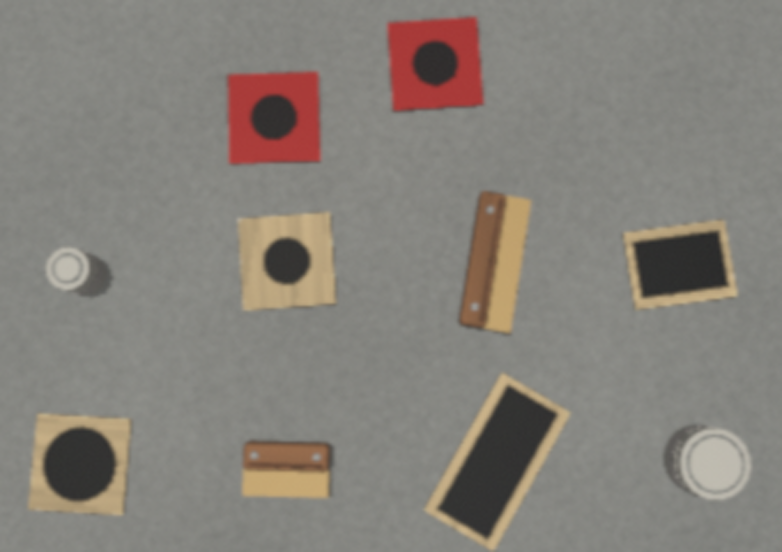

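The crop confirms that the only wooden board with a small disc is at top pixel (275,243), and that both tubs, both squeegees and the other boards are as named. Next I'll measure the squeegees more closely and get the jaw direction.

```bash
cat > sq.py <<'E'
from h import *
from scipy.spatial.transform import Rotation as Ro
from cell import arm
def squee(n,im,d,p,r=45):
    "rectangle of everything 8..40 mm high near pixel p, plus blade side"
    C=cloud(n,d);w=np.zeros((480,640),np.uint8);cv2.circle(w,p,r,1,-1)
    hsv=cv2.cvtColor(im,cv2.COLOR_RGB2HSV)
    m=(w>0)&(C[...,2]>.011)&(C[...,2]<.045)&(hsv[...,1]>70)
    m=blob(m,p,20);q=C[m][:,:2]*1000
    (c,s,a)=cv2.minAreaRect(q.astype(np.float32))
    b=cv2.boxPoints((c,s,a));e=max([b[1]-b[0],b[2]-b[1]],key=np.linalg.norm)
    hi=C[m][:,2]>.0235
    return np.round(c,1),np.round(s,1),round(float((np.degrees(np.arctan2(e[1],e[0]))+90)%180-90),1),'handle',np.round(q[hi].mean(0),1),'blade',np.round(q[~hi].mean(0),1)
if __name__=="__main__":
    for n,a,b in(("top",(366,244),(275,334)),("side",(340,222),(346,303))):
        z=np.load(f"pics/{n}0.npz")
        print(n,'long',squee(n,z['im'],z['d'],a));print(n,'short',squee(n,z['im'],z['d'],b))
    s=arm.observe();R=Ro.from_rotvec(s['ee_rot']).as_matrix();print(np.round(R,3),'jaw deg',np.degrees(np.arctan2(R[1,2],R[0,2])))
E
python3 sq.py
```

```text
top long (array([ 641.5, -103.4]), array([ 49.3, 129.9]), -10.1, 'handle', array([642.7, -91.1]), 'blade', array([ 638.3, -115.6]))
top short (array([448.3,  95.9]), array([79.7, 49.6]), 89.1, 'handle', array([459.9,  95.2]), 'blade', array([435.2,  95.5]))
side long (array([ 640.5, -103.8]), array([ 57.8, 136.6]), -9.8, 'handle', array([638.5, -90. ]), 'blade', array([ 631., -105.]))
side short (array([444.9,  94.8]), array([84.4, 50.1]), 87.7, 'handle', array([456.4,  96.7]), 'blade', array([435.5,  99.7]))
[[-0.946 -0.001  0.323]
 [-0.323  0.001 -0.946]
 [ 0.    -1.    -0.001]] jaw deg -71.16748796861764
```

Call:
carry_out(steps=[1,0.2,0.25,0,0.13,1,0.4,0.5,0,0.26,1,0.6,0.75,0,0.39,1,0.8,1,0,0.52,1,0.8,1,0,0.52], grip_force=25)

```text
clock: 0.6
position: [0.2856, -0.4874, 0.2266]
ee_rot: [-0.697, 1.786, -1.783]
force: [-0.2, 0.1, -0.4]
width: 0.998
```

Call:
carry_out(steps=[1,0.22,0.25,0,0.13,1,0.44,0.5,0,0.26,1,0.65,0.75,0,0.39,1,0.86,1,0,0.52,1,0.86,1,0,0.52])

```text
clock: 1.1
position: [0.371, -0.3877, 0.2267]
ee_rot: [-0.98, 1.509, -1.508]
force: [0.5, -0.0, 0.1]
width: 0.997
```

Call:
carry_out(steps=[1,0.22,0.25,-0.1,0.13,1,0.44,0.5,-0.3,0.26,1,0.65,0.75,-0.6,0.39,1,0.86,1,-0.8,0.52,1,0.86,1,-1,0.52,1,0.86,1,-1,0.52,1,0.86,1,-1,0.52])

```text
clock: 1.8
position: [0.453, -0.2926, 0.1267]
ee_rot: [-1.201, 1.224, -1.223]
force: [0.1, -0.0, 0.0]
width: 1.0
```

```bash
cat > st.py <<'E'
from scipy.spatial.transform import Rotation as Ro
import numpy as np
from cell import arm
s=arm.observe();R=Ro.from_rotvec(s['ee_rot']).as_matrix()
print(round(s['clock'],2),np.round(s['position']*1000,1),'jaw',round(np.degrees(np.arctan2(R[1,2],R[0,2])),1),'tilt',np.round(R[2],3),'w',round(s['width'],3),'F',np.round(s['force'],1),'j',np.round(s['joints'],2))
E
python3 st.py
```

```text
1.8 [ 453.  -292.6  126.7] jaw -1.1 tilt [ 0.    -1.    -0.001] w 1.0 F [ 0.1 -0.   0. ] j [ 0.74  0.43 -0.35  1.88  0.19  0.86  0.27]
```

Call:
carry_out(steps=[1,0,0,-0.3,0,1,0,0,-0.6,0,1,0,0,-0.85,0,1,0,0,-1,0,1,0,0,-1,0,1,0,0,-1,0,0.5,0,0,-1,0,0.5,0,0,-1,0,0.5,0,0,-1,0,0.5,0,0,-1,0,0.5,0,0,-1,0,0.5,0,0,-1,0])

```text
clock: 3.0
position: [0.4535, -0.2917, 0.0271]
ee_rot: [-1.202, 1.222, -1.222]
force: [-3.7, 0.5, 6.0]
width: 0.694
```

Call:
carry_out(steps=[0.5,0,0,0,0,0.5,0,0,0.1,0,0.5,0,0,0.3,0,0.5,0,0,0.6,0,0.5,0,0,0.8,0,0.5,0,0,0.8,0])

```text
clock: 3.6
position: [0.4556, -0.2922, 0.1097]
ee_rot: [-1.2, 1.217, -1.225]
force: [-0.2, -0.1, -3.3]
width: 0.693
```

Call:
carry_out(steps=[0.5,0,0.1,0,0,0.5,0,0.4,0,0,0.5,0,0.7,0,0,0.5,0,1,0,0])

```text
clock: 4.0
position: [0.4525, -0.1894, 0.1053]
ee_rot: [-1.202, 1.224, -1.219]
force: [-0.5, 0.7, -2.4]
width: 0.694
```

Call:
carry_out(steps=[0.5,0,0.3,0,0,0.5,0,0.6,0,0,0.5,0,0.8,0,0,0.5,0,1,0,0])

```text
clock: 4.4
position: [0.4523, -0.0894, 0.1055]
ee_rot: [-1.203, 1.223, -1.219]
force: [0.4, 1.0, -2.4]
width: 0.693
```

Call:
carry_out(steps=[0.5,0,0.3,0,0,0.5,0,0.6,0,0,0.5,0,0.8,0,0,0.5,0,1,0,0])

```text
clock: 4.8
position: [0.4522, 0.0102, 0.1055]
ee_rot: [-1.204, 1.223, -1.219]
force: [0.2, 0.1, -2.7]
width: 0.693
```

Call:
carry_out(steps=[0.5,0,0.3,0,0,0.5,0,0.6,0,0,0.5,0,0.8,0,0,0.5,0,1,0,0])

```text
clock: 5.2
position: [0.452, 0.11, 0.1054]
ee_rot: [-1.204, 1.222, -1.219]
force: [-0.1, -1.0, -2.5]
width: 0.692
```

Call:
carry_out(steps=[0.5,0,0.3,0,0,0.5,0,0.6,0,0,0.5,0,0.8,0,0,0.5,0,1,0,0])

```text
clock: 5.6
position: [0.4519, 0.2097, 0.1053]
ee_rot: [-1.204, 1.222, -1.22]
force: [0.0, -0.2, -1.3]
width: 0.696
```

Call:
carry_out(steps=[0.5,0,0.25,0,0,0.5,0,0.5,0,0,0.5,0,0.7,0,0,0.5,0,0.85,0,0,0.5,0,0.85,0,0,0.5,0,0.85,0,0,0.5,0,0.85,0,0])

```text
clock: 6.3
position: [0.4537, 0.2919, 0.1062]
ee_rot: [-1.202, 1.222, -1.223]
force: [0.1, -0.6, -2.7]
width: 0.695
```

```bash
python3 st.py; python3 - <<'E'
from cell import get_image
import cv2,numpy as np
for n in("top","side"):
    im,d=get_image(n);np.savez(f"pics/{n}1.npz",im=im,d=d)
    if n=="side": cv2.imwrite("pics/side1.png",im[:,:,::-1])
E
```

```text
6.3 [453.7 291.9 106.2] jaw -1.0 tilt [ 0.002 -1.    -0.001] w 0.695 F [ 0.1 -0.6 -2.7] j [-0.34  0.48 -0.45  1.89  0.28  0.84 -0.95]
```

View pics/side1.png

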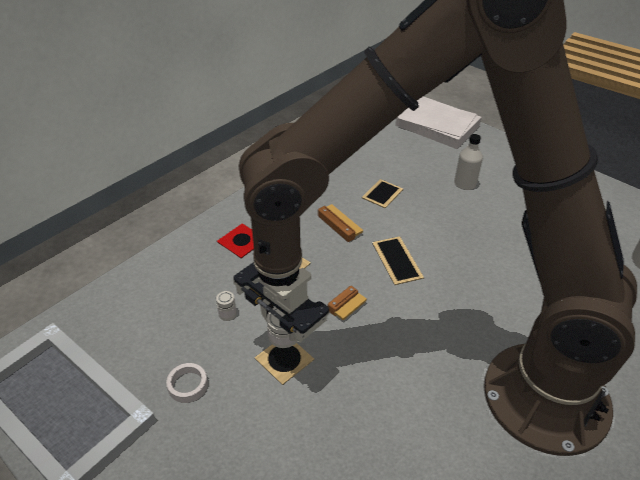

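The tub hangs upright over its board at side pixel (285,358). Lowering it.

Call:
carry_out(steps=[0.5,0,0,-0.2,0,0.5,0,0,-0.4,0,0.5,0,0,-0.55,0,0.5,0,0,-0.65,0,0.5,0,0,-0.71,0,0.5,0,0,-0.74,0,0.5,0,0,-0.75,0,0.5,0,0,-0.75,0,0.75,0,0,-0.75,0,0.85,0,0,-0.75,0,1,0,0,-0.75,0,1,0,0,-0.75,0])

```text
clock: 7.6
position: [0.454, 0.2936, 0.032]
ee_rot: [-1.201, 1.221, -1.222]
force: [0.2, -0.2, 0.5]
width: 0.962
```

Call:
carry_out(steps=[1,0,0,0,0,1,0,0,0,0,1,0,0,0.2,0,1,0,0,0.5,0,1,0,0,0.8,0,1,0,0,1,0,1,0,0,1,0])

```text
clock: 8.3
position: [0.4552, 0.2947, 0.1346]
ee_rot: [-1.196, 1.22, -1.222]
force: [1.0, -0.1, -0.4]
width: 0.999
```

Call:
carry_out(steps=[1,0.2,0,0,0,1,0.45,0,0,0,1,0.7,0,0,0,1,0.9,0,0,0])

```text
clock: 8.7
position: [0.5449, 0.2928, 0.1306]
ee_rot: [-1.202, 1.222, -1.222]
force: [0.7, 0.3, -0.6]
width: 0.996
```

Call:
carry_out(steps=[1,0.25,0,0,0,1,0.5,0,0,0,1,0.7,0,0,0,1,0.9,0,0,0,1,0.9,0,0,0,1,0.9,0,0,0,1,0.9,0,0,0])

```text
clock: 9.4
position: [0.6325, 0.2938, 0.1311]
ee_rot: [-1.203, 1.222, -1.22]
force: [-0.7, -0.2, 0.4]
width: 1.0
```

```bash
python3 st.py; python3 - <<'E'
from h import *
im,d=get_image("top");np.savez("pics/top2.npz",im=im,d=d);C=cloud("top",d)
w=np.zeros((480,640),bool);w[300:365,150:220]=1
q=C[w&(d>0)&(C[...,2]>.05)&(C[...,2]<.08)];c,r=cv2.minEnclosingCircle((q[:,:2]*1000).astype(np.float32));print('wide tub',len(q),q[:,2].max(),c,2*r,q.mean(0))
E
```

```text
9.4 [632.5 293.8 131.1] jaw -0.9 tilt [ 0.    -1.    -0.001] w 1.0 F [-0.7 -0.2  0.4] j [-0.26  0.67 -0.41  1.45  0.29  1.08 -0.75]
wide tub 96 0.06632603392638589 (467.8192443847656, 276.2325744628906) 47.912811279296875 [0.47150726 0.27051954 0.06032868]
```

Call:
carry_out(steps=[1,0,0,-0.2,0,1,0,0,-0.4,0])

```text
clock: 9.65
position: [0.6335, 0.2941, 0.0922]
ee_rot: [-1.2, 1.22, -1.221]
force: [0.0, 0.8, -0.4]
width: 0.999
```

Call:
carry_out(steps=[1,0,0,-0.2,0,1,0,0,-0.4,0,1,0,0,-0.55,0,1,0,0,-0.65,0,1,0,0,-0.65,0,1,0,0,-0.65,0,0.2,0,0,-0.65,0,0.2,0,0,-0.65,0,0.2,0,0,-0.65,0,0.2,0,0,-0.65,0,0.2,0,0,-0.65,0,0.2,0,0,-0.65,0])

```text
clock: 10.85
position: [0.6338, 0.2935, 0.0268]
ee_rot: [-1.201, 1.222, -1.222]
force: [-0.4, -0.1, 0.3]
width: 0.528
```

Call:
carry_out(steps=[0.2,0,0,0,0,0.2,0,0,0,0,0.2,0,0,0,0,0.2,0,0,0.1,0,0.2,0,0,0.3,0,0.2,0,0,0.6,0,0.2,0,0,0.8,0,0.2,0,0,0.8,0])

```text
clock: 11.65
position: [0.6355, 0.2948, 0.1109]
ee_rot: [-1.195, 1.219, -1.222]
force: [-0.1, 0.7, -0.8]
width: 0.431
```

Call:
carry_out(steps=[0.2,0,-0.1,0,0,0.2,0,-0.4,0,0,0.2,0,-0.7,0,0,0.2,0,-1,0,0])

```text
clock: 12.05
position: [0.6327, 0.1909, 0.1049]
ee_rot: [-1.204, 1.223, -1.222]
force: [-0.1, -1.3, -1.0]
width: 0.428
```

Call:
carry_out(steps=[0.2,0.05,-0.3,0,0,0.2,0.1,-0.6,0,0,0.2,0.12,-0.8,0,0,0.2,0.12,-0.97,0,0,0.2,0.12,-0.97,0,0,0.2,0.12,-0.97,0,0,0.2,0.12,-0.97,0,0])

```text
clock: 12.75
position: [0.6453, 0.0985, 0.1066]
ee_rot: [-1.202, 1.221, -1.219]
force: [-0.3, 0.3, -1.9]
width: 0.429
```

Call:
carry_out(steps=[0.2,0,0,-0.2,0,0.2,0,0,-0.4,0,0.2,0,0,-0.55,0,0.2,0,0,-0.65,0,0.2,0,0,-0.71,0,0.2,0,0,-0.74,0,0.2,0,0,-0.75,0,0.2,0,0,-0.75,0])

```text
clock: 13.55
position: [0.6461, 0.0966, 0.0322]
ee_rot: [-1.2, 1.221, -1.222]
force: [0.2, -0.3, -2.0]
width: 0.428
```

```bash
python3 st.py; python3 - <<'E'
from h import *
a=get_image("top");b=get_image("side")
for n,(im,d),p in(("top",a,(180,325)),("side",b,(285,340))):
    np.savez(f"pics/{n}3.npz",im=im,d=d)
    C=cloud(n,d);w=np.zeros((480,640),bool);w[p[1]-35:p[1]+35,p[0]-40:p[0]+40]=1
    m=w&(d>0)&(C[...,2]>.054)&(C[...,2]<.08);q=C[m]
    c,r=cv2.minEnclosingCircle((q[:,:2]*1000).astype(np.float32));print('wide tub',n,m.sum(),q[:,2].max(),np.round(c,1),2*r,np.round(q.mean(0),3))
cv2.imwrite("pics/s3.png",np.hstack([cv2.resize(x[r[0]:r[1],r[2]:r[3],::-1],(390,390)) for x,r in((a[0],(150,350,130,330)),(b[0],(200,400,180,380)))]))
E
```

```text
13.55 [646.1  96.6  32.2] jaw -1.0 tilt [-0.    -1.     0.001] w 0.428 F [ 0.2 -0.3 -2. ] j [ 0.02  0.71 -0.38  1.66  0.34  0.83 -0.53]
wide tub top 788 0.06883596893846343 [455.4 291.2] 64.5661849975586 [0.455 0.29  0.063]
wide tub side 682 0.06902984032459418 [453.7 290.5] 68.84962463378906 [0.451 0.292 0.062]
```

View pics/s3.png

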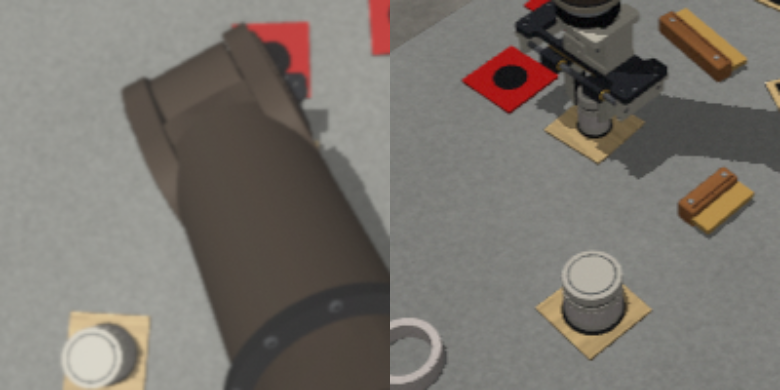

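Side crop: the wide tub stands centred on its disc at crop (595,295), and the narrow tub is held over the wooden board at crop (595,120). Releasing it and moving on to the short squeegee.

Call:
carry_out(steps=[0.2,0,0,-0.01,0,0.2,0,0,-0.01,0,0.5,0,0,-0.01,0,0.6,0,0,-0.01,0,0.7,0,0,-0.01,0,0.8,0,0,-0.01,0,0.8,0,0,-0.01,0,0.8,0,0,-0.01,0])

```text
clock: 14.45
position: [0.6457, 0.0964, 0.0306]
ee_rot: [-1.201, 1.222, -1.222]
force: [-0.1, 0.0, 0.1]
width: 0.796
```

Call:
carry_out(steps=[0.8,0,0,0.2,0,0.8,0,0,0.5,0,0.8,0,0,0.8,0,0.8,0,0,1,0,0.8,0,0,1,0])

```text
clock: 14.95
position: [0.6477, 0.0972, 0.1342]
ee_rot: [-1.196, 1.218, -1.223]
force: [0.2, -0.1, 1.0]
width: 0.798
```

Call:
carry_out(steps=[0.8,-0.2,0,0,0,0.8,-0.5,0,0,0,0.8,-0.8,0,0,0,0.8,-1,0,0,0])

```text
clock: 15.35
position: [0.5432, 0.0962, 0.1297]
ee_rot: [-1.204, 1.222, -1.221]
force: [-0.2, -0.2, 0.2]
width: 0.801
```

Call:
carry_out(steps=[0.8,-0.25,0,0,0,0.8,-0.5,0,0,0,0.8,-0.75,0,0,0,0.8,-0.97,0,-0.3,0,0.8,-0.97,0,-0.6,0,0.8,-0.97,0,-0.8,0,0.8,-0.97,0,-0.8,0,0.8,-0.97,0,-0.8,0])

```text
clock: 16.15
position: [0.4484, 0.0966, 0.0506]
ee_rot: [-1.202, 1.222, -1.221]
force: [0.3, -0.7, -0.1]
width: 0.803
```

```bash
python3 st.py; python3 - <<'E'
from h import *
a=get_image("top");b=get_image("side")
for n,(im,d),p in(("top",a,(275,238)),("side",b,(285,250))):
    np.savez(f"pics/{n}4.npz",im=im,d=d)
    C=cloud(n,d);w=np.zeros((480,640),bool);w[p[1]-25:p[1]+25,p[0]-25:p[0]+25]=1
    m=w&(d>0)&(C[...,2]>.054)&(C[...,2]<.08);q=C[m]
    if len(q): c,r=cv2.minEnclosingCircle((q[:,:2]*1000).astype(np.float32));print('narrow tub',n,m.sum(),q[:,2].max(),np.round(c,1),2*r,np.round(q.mean(0),3))
cv2.imwrite("pics/s4.png",cv2.resize(b[0][200:360,220:420,::-1],(750,600)))
E
```

```text
16.15 [448.4  96.6  50.6] jaw -0.9 tilt [ 0.    -1.    -0.001] w 0.803 F [ 0.3 -0.7 -0.1] j [ 0.01  0.46 -0.43  2.13  0.32  0.62 -0.67]
narrow tub top 281 0.0674195890704562 [646.3  96.9] 40.10248565673828 [0.646 0.096 0.063]
narrow tub side 189 0.06795530537875083 [645.4  97.6] 43.3476448059082 [0.643 0.098 0.062]
```

View pics/s4.png

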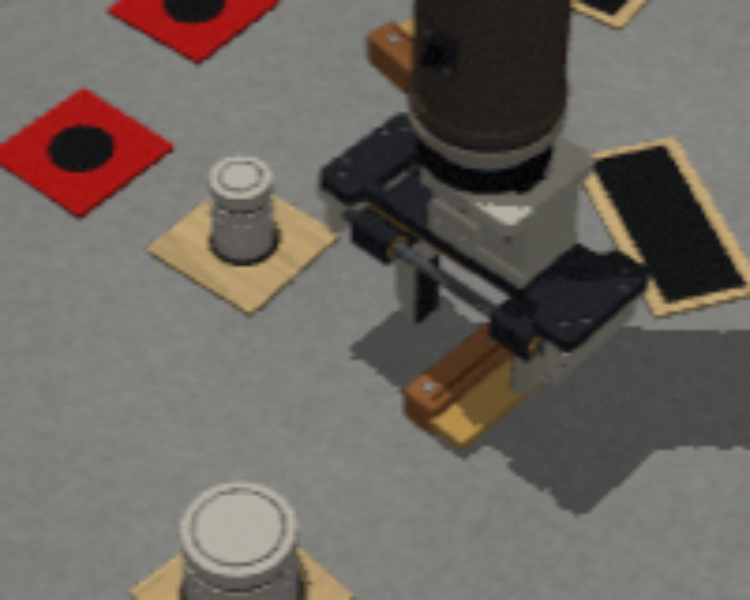

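Crop: the narrow tub is centred on the wooden board at crop (245,235). The fingers straddle the short squeegee at crop (470,385). Gripping.

Call:
carry_out(steps=[0.8,0,0,-0.2,0,0.8,0,0,-0.35,0,0.8,0,0,-0.42,0,0.8,0,0,-0.45,0,0.8,0,0,-0.45,0,0.45,0,0,-0.45,0,0.45,0,0,-0.45,0,0.45,0,0,-0.45,0,0.45,0,0,-0.45,0,0.45,0,0,-0.45,0,0.45,0,0,-0.45,0,0.45,0,0,-0.45,0])

```text
clock: 17.45
position: [0.4489, 0.0965, 0.006]
ee_rot: [-1.201, 1.221, -1.222]
force: [-1.9, -0.3, 6.1]
width: 0.543
```

Call:
carry_out(steps=[0.45,0,0,0,0,0.45,0,0,0.1,0,0.45,0,0,0.3,0,0.45,0,0,0.6,0,0.45,0,0,0.8,0,0.45,0,0,0.8,0,0.45,0,0,0.8,0])

```text
clock: 18.15
position: [0.449, 0.0963, 0.0861]
ee_rot: [-1.2, 1.221, -1.222]
force: [0.7, -0.6, -0.6]
width: 0.543
```

```bash
python3 st.py; python3 - <<'E'
from h import *
b=get_image("side")
cv2.imwrite("pics/s5.png",cv2.resize(b[0][200:360,220:420,::-1],(600,480)))
E
```

```text
18.15 [449.   96.3  86.1] jaw -1.0 tilt [-0.    -1.     0.001] w 0.543 F [ 0.7 -0.6 -0.6] j [ 0.05  0.4  -0.47  2.1   0.28  0.7  -0.63]
```

View pics/s5.png

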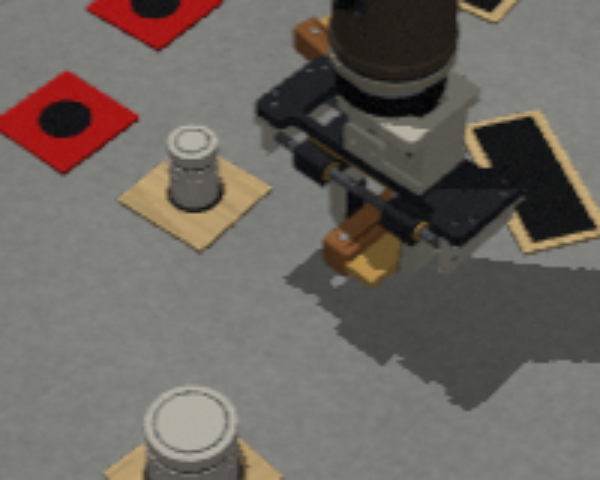

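The squeegee is held level, opening 50 mm. Carrying it to the short board.

Call:
carry_out(steps=[0.45,0.1,-0.2,0,0,0.45,0.25,-0.5,0,0.02,0.45,0.4,-0.8,0,0.04,0.45,0.47,-0.95,0,0.05])

```text
clock: 18.6
position: [0.496, -0.0016, 0.0844]
ee_rot: [-1.221, 1.195, -1.194]
force: [0.0, 0.2, 0.9]
width: 0.544
```

Call:
carry_out(steps=[0.45,0.12,-0.25,0,0,0.45,0.25,-0.5,0,0.02,0.45,0.37,-0.75,0,0.04,0.45,0.48,-0.96,0,0.05])

```text
clock: 19.0
position: [0.5433, -0.0961, 0.0842]
ee_rot: [-1.239, 1.166, -1.162]
force: [-0.9, 0.0, -1.1]
width: 0.541
```

Call:
carry_out(steps=[0.45,0.12,-0.25,0,0,0.45,0.25,-0.5,0,0.02,0.45,0.37,-0.75,0,0.04,0.45,0.48,-0.96,0,0.05])

```text
clock: 19.4
position: [0.5912, -0.192, 0.0839]
ee_rot: [-1.257, 1.137, -1.133]
force: [0.1, 0.6, -2.2]
width: 0.538
```

Call:
carry_out(steps=[0.45,0.12,-0.25,0,0,0.45,0.25,-0.5,0,0.02,0.45,0.37,-0.75,0,0.03,0.45,0.48,-0.96,0,0.03,0.45,0.48,-0.96,0,0.03,0.45,0.48,-0.96,0,0.03,0.45,0.48,-0.96,0,0.03])

```text
clock: 20.1
position: [0.6392, -0.2849, 0.0847]
ee_rot: [-1.266, 1.118, -1.114]
force: [-0.6, 0.2, -0.5]
width: 0.539
```

```bash
python3 st.py; python3 - <<'E'
from h import *
b=get_image("side")
cv2.imwrite("pics/s6.png",cv2.resize(b[0][100:260,300:500,::-1],(600,480)))
E
```

```text
20.1 [ 639.2 -284.9   84.7] jaw 7.2 tilt [-0.002 -1.    -0.001] w 0.539 F [-0.6  0.2 -0.5] j [ 0.59  0.72 -0.42  1.49  0.32  1.    0.22]
```

View pics/s6.png

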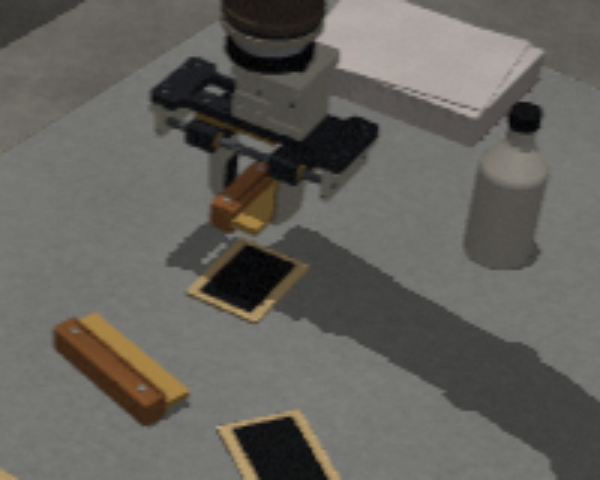

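The squeegee is aligned over the short board at crop (248,280). Setting it down.

Call:
carry_out(steps=[0.45,0,0,-0.2,0,0.45,0,-0.01,-0.4,0,0.45,0,-0.01,-0.55,0,0.45,0,-0.01,-0.65,0,0.45,0,-0.01,-0.71,0,0.45,0,-0.01,-0.74,0,0.45,0,-0.01,-0.75,0,0.45,0,-0.01,-0.75,0,0.6,0,-0.01,-0.75,0,0.7,0,-0.01,-0.75,0,0.8,0,-0.01,-0.75,0,0.8,0,-0.01,-0.75,0])

```text
clock: 21.35
position: [0.6399, -0.2876, 0.0109]
ee_rot: [-1.265, 1.117, -1.117]
force: [-0.9, 1.0, -0.4]
width: 0.786
```

Call:
carry_out(steps=[0.8,0,0,0,0,0.8,0,0,0,0,0.8,0,0,0.1,0,0.8,0,0,0.3,0,0.8,0,0,0.6,0,0.8,0,0,0.8,0,0.8,0,0,0.8,0])

```text
clock: 22.05
position: [0.6421, -0.288, 0.0952]
ee_rot: [-1.263, 1.112, -1.122]
force: [0.2, 0.1, 0.3]
width: 0.802
```

Call:
carry_out(steps=[0.8,0,0.1,0,0.14,0.8,0,0.3,0,0.3,0.8,0,0.5,0,0.46,0.8,0,0.7,0,0.62,0.8,0,0.92,0,0.78,0.8,0,0.92,0,0.81,0.8,0,0.92,0,0.81])

```text
clock: 22.75
position: [0.6397, -0.1955, 0.0906]
ee_rot: [-1.477, 0.634, -0.633]
force: [-0.3, -0.0, -0.4]
width: 0.799
```

Call:
carry_out(steps=[0.8,0,0.1,0,0.14,0.8,0,0.3,0,0.3,0.8,0,0.5,0,0.46,0.8,0,0.7,0,0.62,0.8,0,0.92,0,0.78,0.8,0,0.92,0,0.81,0.8,0,0.92,-0.2,0.81,0.8,0,0.92,-0.4,0.81,0.8,0,0.92,-0.4,0.81,0.8,0,0.92,-0.4,0.81])

```text
clock: 23.75
position: [0.6397, -0.105, 0.0507]
ee_rot: [-1.567, 0.14, -0.139]
force: [0.3, -0.5, -0.6]
width: 0.801
```

```bash
python3 st.py; python3 - <<'E'
from h import *
from sq import squee
b=get_image("side");a=get_image("top")
print(squee("top",*a,(446,245)));print(squee("side",*b,(383,190)))
cv2.imwrite("pics/s7.png",cv2.resize(b[0][130:290,280:480,::-1],(600,480)))
E
```

```text
23.75 [ 639.7 -105.    50.7] jaw 79.8 tilt [-0.001 -1.    -0.001] w 0.801 F [ 0.3 -0.5 -0.6] j [ 0.53  0.77 -0.71  1.64  0.59  0.96  1.  ]Traceback (most recent call last):
  File "<stdin>", line 4, in <module>
  File "sq.py", line 9, in squee
    m=blob(m,p,20);q=C[m][:,:2]*1000
  File "h.py", line 23, in blob
    i=min(ok,key=lambda i:np.hypot(*(c[i]-uv)));return l==i
ValueError: min() iterable argument is empty
```

```bash
python3 - <<'E'
from h import *
b=get_image("side")
cv2.imwrite("pics/s7.png",cv2.resize(b[0][130:290,280:480,::-1],(600,480)))
E
```

```text
(no output)
```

View pics/s7.png

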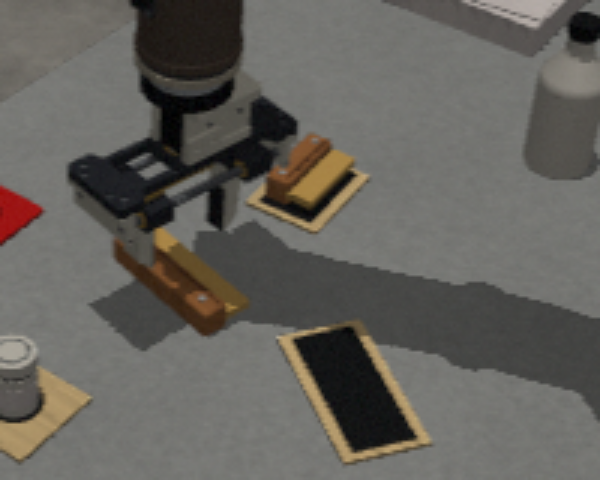

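The short squeegee lies flat on its board at crop (310,185). The fingers straddle the long squeegee at crop (180,280).

Call:
carry_out(steps=[0.8,0.01,0.01,-0.2,0,0.8,0.01,0.01,-0.35,0,0.8,0.01,0.01,-0.42,0,0.8,0.01,0.01,-0.45,0,0.8,0.01,0.01,-0.45,0,0.45,0.01,0.01,-0.45,0,0.45,0.01,0.01,-0.45,0,0.45,0.01,0.01,-0.45,0,0.45,0.01,0.01,-0.45,0,0.45,0.01,0.01,-0.45,0,0.45,0.01,0.01,-0.45,0,0.45,0.01,0.01,-0.45,0])

```text
clock: 25.1
position: [0.641, -0.1027, 0.0061]
ee_rot: [-1.567, 0.136, -0.137]
force: [-1.2, -1.0, 6.3]
width: 0.537
```

Call:
carry_out(steps=[0.45,0,0,0,0,0.45,0,0,0.1,0,0.45,0,0,0.3,0,0.45,0,0,0.6,0,0.45,0,0,0.8,0,0.45,0,0,0.8,0,0.45,0,0,0.8,0])

```text
clock: 25.8
position: [0.6407, -0.1026, 0.0857]
ee_rot: [-1.567, 0.136, -0.137]
force: [-0.8, -0.2, -1.9]
width: 0.546
```

```bash
python3 st.py
```

```text
25.8 [ 640.7 -102.6   85.7] jaw 80.0 tilt [ 0. -1. -0.] w 0.546 F [-0.8 -0.2 -1.9] j [ 0.54  0.73 -0.74  1.61  0.55  1.02  1.02]
```

Call:
carry_out(steps=[0.45,-0.15,0,0,-0.05,0.45,-0.4,0,0,-0.1,0.45,-0.7,0,0,-0.18,0.45,-0.95,0,0,-0.24])

```text
clock: 26.2
position: [0.5431, -0.1025, 0.0841]
ee_rot: [-1.552, 0.289, -0.284]
force: [-0.6, -0.4, -1.3]
width: 0.54
```

Call:
carry_out(steps=[0.45,-0.25,0,0,-0.05,0.45,-0.5,0,0,-0.12,0.45,-0.75,-0.02,0,-0.18,0.45,-0.94,-0.02,0,-0.23,0.45,-0.94,-0.02,-0.2,-0.23,0.45,-0.94,-0.02,-0.35,-0.23,0.45,-0.94,-0.02,-0.35,-0.23,0.45,-0.94,-0.02,-0.35,-0.23])

```text
clock: 27.0
position: [0.4511, -0.1043, 0.0502]
ee_rot: [-1.528, 0.427, -0.424]
force: [0.2, -0.6, -0.9]
width: 0.542
```

```bash
python3 st.py; python3 - <<'E'
from h import *
from sq import squee
b=get_image("side")
cv2.imwrite("pics/s8.png",cv2.resize(b[0][150:310,300:500,::-1],(600,480)))
try: print('short',squee("side",*b,(383,190)))
except Exception as e: print(e)
E
```

```text
27.0 [ 451.1 -104.3   50.2] jaw 58.9 tilt [-0.002 -1.    -0.   ] w 0.542 F [ 0.2 -0.6 -0.9] j [ 0.63  0.52 -0.68  2.1   0.51  0.69  0.64]
short (array([ 639.9, -284.1]), array([55.1, 82.6]), -85.3, 'handle', array([ 642.3, -278.2]), 'blade', array([ 632.5, -266.9]))
```

View pics/s8.png

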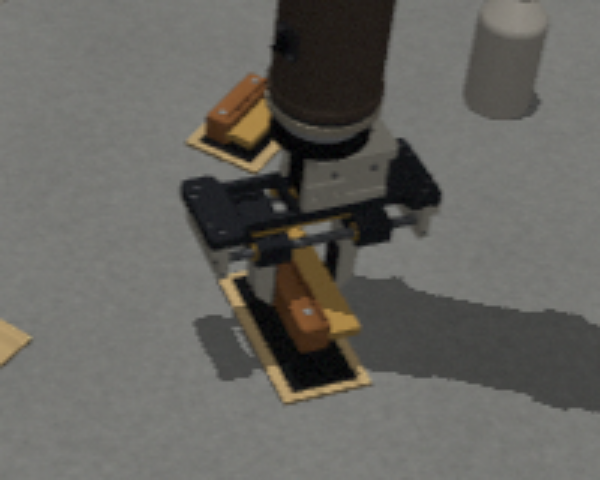

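The squeegee is aligned with the long board at crop (300,340), about 40 mm above it. Setting it down.

Call:
carry_out(steps=[0.45,0.01,0,-0.15,0,0.45,0.01,0,-0.27,0,0.45,0.01,0,-0.35,0,0.45,0.01,0,-0.39,0,0.45,0.01,0,-0.4,0,0.45,0.01,0,-0.4,0,0.45,0.01,0,-0.4,0,0.6,0.01,0,-0.4,0,0.7,0.01,0,-0.4,0,0.8,0.01,0,-0.4,0,0.8,0.01,0,-0.4,0,0.8,0.01,0,-0.4,0])

```text
clock: 28.25
position: [0.4529, -0.1045, 0.0108]
ee_rot: [-1.528, 0.426, -0.426]
force: [0.1, 0.2, 0.6]
width: 0.795
```

Call:
carry_out(steps=[0.8,0,0,0,0,0.8,0,0,0.1,0,0.8,0,0,0.3,0,0.8,0,0,0.6,0,0.8,0,0,1,0,0.8,0,0,1,0])

```text
clock: 28.85
position: [0.4556, -0.1043, 0.1154]
ee_rot: [-1.528, 0.42, -0.431]
force: [0.2, -0.4, 0.1]
width: 0.799
```

Call:
carry_out(steps=[0.8,0,0,0.4,0,0.8,0,0,0.7,0,0.8,0,0,1,0,0.8,0,-0.3,1,0,0.8,0,-0.6,1,0,0.8,0,-1,1,0])

```text
clock: 29.45
position: [0.4528, -0.2042, 0.2117]
ee_rot: [-1.529, 0.423, -0.424]
force: [0.7, 0.2, 0.3]
width: 0.802
```

Call:
carry_out(steps=[0.8,-0.3,-0.2,0,0,0.8,-0.6,-0.5,0,0,0.8,-0.8,-0.8,0,0,0.8,-0.8,-1,0,0])

```text
clock: 29.85
position: [0.3694, -0.3068, 0.2108]
ee_rot: [-1.529, 0.43, -0.427]
force: [1.3, -0.2, 0.2]
width: 0.802
```

Call:
carry_out(steps=[0.8,-0.3,-0.2,0,0,0.8,-0.6,-0.5,0,0,0.8,-0.8,-0.8,0,0,0.8,-0.8,-1,0,0,0.8,-0.8,-1,0,0,0.8,-0.8,-1,0,0])

```text
clock: 30.45
position: [0.2935, -0.4041, 0.2108]
ee_rot: [-1.528, 0.425, -0.426]
force: [1.0, -0.3, 0.8]
width: 0.798
```

```bash
python3 st.py; python3 - <<'E'
from h import *
from sq import squee
a=get_image("top");b=get_image("side")
cv2.imwrite("pics/top9.png",a[0][:,:,::-1])
def tub(n,im,d,p):
    C=cloud(n,d);w=np.zeros((480,640),bool);w[p[1]-30:p[1]+30,p[0]-30:p[0]+30]=1
    q=C[w&(d>0)&(C[...,2]>.054)&(C[...,2]<.08)];c,r=cv2.minEnclosingCircle((q[:,:2]*1000).astype(np.float32));return len(q),np.round(c,1),round(2*r,1)
for n,x,P in(("top",a,((446,245),(366,330),(180,325),(275,238))),("side",b,((383,190),(398,255),(285,340),(285,250)))):
    for k,f,p in zip(("short","long","wide","narrow"),(squee,squee,tub,tub),P):
        try: print(n,k,f(n,*x,p))
        except Exception as e: print(n,k,e)
    # squeegee clearance from board by amber rims is checked by eye
C=cloud("top",a[1])
for k,p,lo,h in(("tape",(101,287),.014,.05),("bottle",(565,313),.047,.3)):
    w=np.zeros((480,640),bool);w[p[1]-30:p[1]+30,p[0]-32:p[0]+32]=1
    q=C[w&(C[...,2]>lo)&(C[...,2]<h)];print(k,np.round(cv2.minEnclosingCircle((q[:,:2]*1000).astype(np.float32))[0],1))
E
```

```text
30.45 [ 293.5 -404.1  210.8] jaw 58.9 tilt [ 0.    -1.     0.001] w 0.798 F [ 1.  -0.3  0.8] j [ 1.4   0.33 -0.71  1.85  0.25  1.05  1.62]
top short (array([ 641.2, -287.4]), array([50.2, 81.2]), -83.6, 'handle', array([ 645.2, -285.7]), 'blade', array([ 628.7, -285. ]))
top long (array([ 454.3, -103.7]), array([ 51. , 131.8]), -31.2, 'handle', array([456.1, -98.4]), 'blade', array([ 447. , -111.9]))
top wide (791, array([455.1, 291.3]), 64.9)
top narrow (280, array([646.7,  96.4]), 39.7)
side short (array([ 638.2, -287.7]), array([51. , 89.1]), -83.9, 'handle', array([ 639.8, -284.1]), 'blade', array([ 630.9, -278.3]))
side long (array([ 453.2, -103.9]), array([ 56.5, 138.1]), -30.7, 'handle', array([450.1, -96. ]), 'blade', array([442.1, -98.2]))
side wide (684, array([454. , 289.8]), 67.6)
side narrow (189, array([645.4,  97.7]), 43.2)
tape [553.7 471.2]
bottle [ 493.1 -480.5]
```

View pics/top9.png

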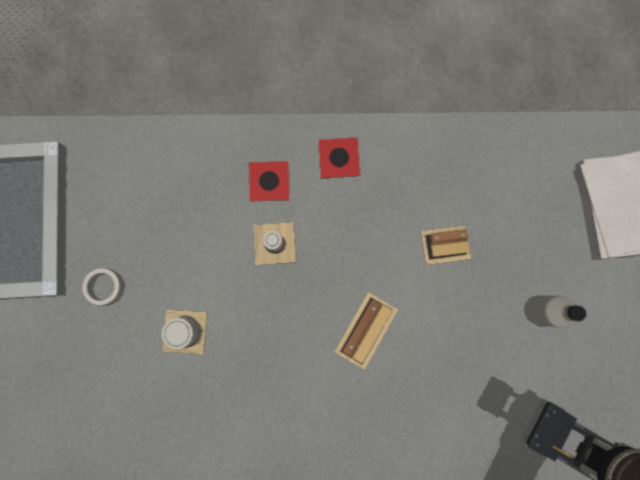

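All four items are on their own boards, within about 3 mm and 1°. The bystanders haven't moved and the arm is clear, so I'm handing the job in.

```bash
python3 -c "from cell import arm; print(arm.sign_off())"
```

```text
the job is handed in; nothing more can be done
None
```

I put both squeegees and both tubs on their matching boards, using the wooden narrow-round board rather than the two red look-alikes. I then drew the arm clear and handed the job in at about 30.5 s; it reported no verdict.

In the last check, before handing in, both cameras put all four items within about 3 mm of their outline centres. Both squeegees were within about 1° of their outlines. By the top camera, the tape roll and the bottle were within about 1.5 mm of where they started.

- **Check that failed:** one top-camera measurement of the short squeegee found nothing, probably because the arm was in the way. The final check measured it from both cameras.
- **Side-camera sizes:** the side camera read the items a few millimetres larger than their given sizes. Its centres still agreed with the top camera to about 3 mm.

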